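Rock the splay gauge to the mark on a broken stool-leg stub

ROBOT

A 6-joint arm with a two-finger parallel gripper is mounted at the origin on the work surface. World frame = base frame: x ahead of the robot, y to its left, z up, the work surface at z = 0. Lengths are in m, angles in rad, forces in N, time in s.
With the tool pointing down it reaches from about 0.35 to 0.975 m from the base axis. Payload 4.9 kg.
Tool frame: the origin (TCP) lies on the front face of the gripper's body, between the roots of the fingers; the fingertips stand ctrl.tip_extent ahead of it and the grasp point (between the pads) lies 54 mm ahead of it (ctrl.tip_extent is the distance from the TCP to the fingertips, in m); z points along the fingers, y is the line along which they close (so a half turn about z gives the same grasp; the last joint's range is limited). The gripper opens to 85 mm and grips with 20 to 120 N. Pads are 22 mm wide; open, the fingers measure 114 mm over their backs; the gripper's body (76 mm by 85 mm) begins 54 mm behind the grasp point. The pads swing forward as they close: fully open they stand 13 mm farther back than shut.
Start: joints at [-1.253, 0.053, 1.613, -0, 1.476, -0.119], TCP at [0.264, -0.566, 0.304] pointing down, gripper open.
Joint ranges: [-3.01, 3.01], [-1.01, 2.22], [0.06, 2.58], [-1.02, 4.17], [0.09, 2.62], [-3.14, 3.14]. Speed limits (rad/s): [2.57, 2.57, 3.14, 3.14, 3.14, 3.14].

INTERFACE

Orientations are given as a rotation vector (axis times angle).
In Python, from station import ctrl gives the robot as it stands.
- The arm moves only by the tool apply_moves, never from a script. Its argument "rows" is one flat list of numbers, 6 for each row, row after row: the shift along the tool's x, y, z normalised to -1 to 1, where 1 is 0.6 m, then the turn, a rotation vector about the tool's x, y, z normalised to -1 to 1, where 1 is 90 degrees. A call has 1 to 20 rows; each row is the pose to reach, as a shift and turn from the pose commanded when the call began, along the tool's axes at that moment; what a row does not reach only later rows make up. A row lasts 1/10 s, in which the tool goes at most 50 mm and 8.59 degrees, less where a joint would pass 70% of its speed; a pose out of reach is approached as far as the arm can. A call with a number of a shift or a turn outside -1 to 1 is refused whole. A call with a gripper value outside its range is refused whole. "grip" is the opening, from 0 (shut) to 1 (fully open), set as the call begins (left out, the last holds). The fingers move at their own pace and stop on an object; "grip_force" is the grip in N (left out, the last holds). Time passes only in rows, so rows that repeat a pose let the fingers close. It gives the time, the measured TCP pose, the force, the opening and the grip force at its end, in the units of the state.
- ctrl.get_obs(): the state, without advancing time (a new reading comes with each control period).
- ctrl.get_image(name): name is "scene" or "top" or "wrist"; returns (picture, depth): 420x560x3 uint8, blue, green, red; 420x560 float32, m along the optical axis (not along the pixel's ray), 0 where there is no reading.
- ctrl.camera_model(name): a dict with "mtx" (3x3 intrinsics, pixels), "R" (3x3) and "t" (3): a world point X has camera coordinates R X + t; the wrist camera has in their place "tool_from_camera" (4x4, takes a point from camera to tool coordinates, whose origin is the TCP and whose axes are the flange's). Camera axes: x right, y down, z forward; pixel columns grow to the right and rows downward; lengths in m; the calibration is good to about 2 mm. A picture is of the moment at which its call begins: read the wrist's pose just before it. camera_model takes no time and is no camera call.
- ctrl.finish_job(): hands the job in; it is judged then, once.
The state is a dict: "t": time; "q": joint angles; "dq": joint speeds; "effort": joint torques, N m; "tool_pos": TCP position; "tool_rot": TCP orientation; "contact_force": force on the tool from outside, world axes, zero at the start; "wrist_torque": the same for the moment, N m; "opening": finger opening in m; "grip_force": force on a finger pad.
Only numpy, scipy, OpenCV 4.12 (cv2) and the standard library are available. Lean on these libraries where they do the work, as an engineer would, in place of code of your own. Each camera call takes 0.05 s, during which the arm holds its last target. There are 200 camera calls.

TASK

Pick up the standing yellow-and-white angle gauge by its top grip and stand it upright on the uneven wooden stub of the seat board, with the middle of its foot on the stub, its foot running roughly along the board's black centre line, and its pointer hanging by the blue zero line. Then rock it on the stub until the swinging pointer settles on the red mark, and finish holding it still there in the gripper, resting gently on the stub, so that a colleague can scribe the leg's splay angle. Leave the other things on the table alone.

Things in the scene. Friction and masses are not known exactly. Their poses are not given: they have to be found in the camera images.
- gauge: Loose pendulum angle gauge, 0.2 to 0.45 kg, standing on its foot. Origin: centre of the foot's underside; z up, y along the foot, x the dial's normal (a dial on each face, start yaw within 0.5 rad). Yellow flat foot 40 (x) x 140 (y) x 12 high; white dial plate 8 thick (x), 116 wide, up to z = 116 mm; yellow grip block on top. Pivot of pointer and mark at x = y = 0, z = 107 mm.
- foot_mid (a point): centre of the underside of the gauge's foot (same as the gauge's origin)
- grip_mid (a point): about the middle of the gauge's yellow grip block, 137 mm above the foot's underside. The block is 22 (x) x 56 (y), from z = 116 to 152 mm: pinch it across x from above. Below z = 113 mm the pointer's pivot stands 8 mm off the plate on both faces.
- pointer (a joint): angle (rad) of the black pendulum pointer about the gauge's x axis: 0 on the blue zero line (gauge upright), positive with its tip toward the gauge's +y. It hangs plumb: tipping the gauge's +y end down makes it grow by the same angle. After a motion it swings at about 2 Hz and settles in about 2 s. Stops at +-0.75.
- mark (a joint): angle (rad) of the red mark on the gauge, same zero and sign as the pointer; it stays where it has been set, between 0.15 and 0.36, different each time. The gauge reads right when joint pointer equals joint mark.
- pointer_tip (a point): tip of the black pointer, 85 mm from the pivot (in the mid-plane of the plate)
- mark_tip (a point): middle of the red mark, 85 mm from the pivot: the pointer's tip lies here when it is on the mark
- board: Fixed light wooden seat-board offcut, 120 (x) x 200 (y) x 30 thick, flat on the table, with a thin black centre line along its y. Origin: centre of its underside.
- stub: Dark wooden stub of the broken leg, fixed upright in the middle of the board. Origin: on its axis at the board's top face (30 mm above the table); axes as the board's. Cylinder 40 across, 30 high, with an uneven top of two round lobes: ball of radius 15 centred at y = -5, z = 30 mm; ball of radius 10 centred at y = +9, z = 32 mm (tops at 45 and 42 mm). A gauge let go on it falls off.
- stub_top (a point): point on the stub's axis level with its highest lobe, 45 mm above the board's top face and 75 mm above the table
- cup: bystander: yellow mug, 76 across, 60 high, origin under its centre
- parts_tray: bystander: red divided parts tray, 110 x 180 x 35, origin under its centre
- multimeter: bystander: red multimeter lying flat, 130 x 75 x 36, origin under its centre
- screwdriver: bystander: screwdriver lying flat, about 200 long
- glue_bottle: bystander: white bottle with orange cap, 48 across, 120 high, origin under its centre
- marker: bystander: white and green marker pen lying flat, about 130 long, 18 thick

How it is judged:
On the way, in this order (a step that is already met when the one before it is completed fails the run):
1. the gauge is lifted off the table in the gripper (height (world z) of foot_mid above 0.03 m and contact force between the fingers and gauge above 2 N), for 0.1 s.
2. the gauge stands upright on the stub, middle of the foot on it, in line with the board, pointer near the zero line (contact force between gauge and stub above 0.3 N and horizontal distance between foot_mid and stub_top below 0.025 m and z of foot_mid in the frame of stub_top above -0.015 m and angle between the y axis of gauge and the y axis of board, either way round below 0.5 rad and contact force between the fingers and gauge above 2 N and value of joint pointer between -0.1 and 0.08 rad and angle between gauge's own z axis and vertical below 0.12 rad), for 0.1 s.
At the end, for the whole second after the job is handed in: Gauge gripped and still, its foot on the stub with 0.3 to 20 N, foot middle within 25 mm of the stub's axis and not over 15 mm below its top, foot within 28 degrees of the board's centre line, settled pointer tip within 5 mm (3.4 degrees) of the red mark (contact force between gauge and stub between 0.3 and 20 N and horizontal distance between foot_mid and stub_top below 0.025 m and z of foot_mid in the frame of stub_top above -0.015 m and angle between the y axis of gauge and the y axis of board, either way round below 0.5 rad and contact force between the fingers and gauge above 2 N and distance between pointer_tip and mark_tip below 0.005 m and velocity of joint pointer between -0.3 and 0.3 rad/s and linear speed of gauge below 0.02 m/s); the arm keeps its last pose, push and grip.
It fails at once if the gauge is pressed on the stub with more than 40 N (contact force between gauge and stub above 40 N).
It fails at once if another thing on the table is moved by more than 30 mm (distance of any of cup, parts_tray, multimeter, screwdriver, glue_bottle, marker from where it was at the start of the episode above 0.03 m).
It also fails if it takes over 48 s, if anything falls off the work surface, if the arm or the gripper's body presses on something with over 40 N, if the wrist force passes 120 N, or if a joint passes its speed limit or range.

## Working session

There is one attempt and no reset: what is moved stays moved. The work goes in short steps, Python scripts to look and compute and a tool call to move; the robot and the scene stay as the last step left them, time stands still between calls to the robot, and variables do not carry over. Pictures are saved under pics/ and viewed, at most 10 in all, crops included, and the job is handed in when it is done.

Besides the shell and the picture viewer there is one more tool, called after "Call:" by a JSON object that holds its "op" and its "data", one argument or row to a line. apply_moves: Moves the arm, as the interface text tells. Its arguments: {"type":"object","properties":{"rows":{"type":"array","items":{"type":"number"}},"grip":{"type":"number"},"grip_force":{"type":"number"}},"required":["rows"]}

```bash
mkdir -p pics; ls; cat > h.py <<'E'
import numpy as np, cv2
from scipy.spatial.transform import Rotation as Ro
from station import ctrl
def save(name,tag):
    p,d=ctrl.get_image(name); cv2.imwrite(f'pics/{tag}.png',p); np.save(f'pics/{tag}.npy',d); return p,d
def world(name,u,v,z):
    m=ctrl.camera_model(name); K=np.array(m['mtx'])
    c=np.linalg.inv(K)@[u,v,1]*z
    if name=='wrist':
        o=ctrl.get_obs(); X=(np.array(m['tool_from_camera'])@[*c,1])[:3]
        return Ro.from_rotvec(o['tool_rot']).apply(X)+o['tool_pos']
    return np.array(m['R']).T@(c-np.array(m['t']))
def proj(name,X):
    m=ctrl.camera_model(name); c=np.array(m['R'])@X+np.array(m['t']); p=np.array(m['mtx'])@c; return p[:2]/p[2],c[2]
E
python3 - <<'E'
from h import *
print(ctrl.tip_extent, ctrl.get_obs())
a,_=save('scene','s0'); b,_=save('top','t0')
for n in('scene','top'):
    m=ctrl.camera_model(n); print(n,m)
E
```

```text
pics
0.0726 {'t': 0.0, 'q': array([-1.25301880e+00,  5.33313717e-02,  1.61429458e+00,  7.92922732e-06,
        1.47597756e+00, -1.18968397e-01]), 'dq': array([ 2.30869696e-05, -2.34249124e-04,  1.23336613e-03,  2.25600204e-04,
       -1.53347183e-04,  8.82365204e-04]), 'effort': array([-1.36264807e-03, -3.93678117e+01, -3.70178640e+01, -2.14843853e-04,
        7.01169643e-03,  6.19955287e-06]), 'tool_pos': array([ 0.264242  , -0.56587255,  0.30267831]), 'tool_rot': array([-3.06502974e+00, -6.80164555e-01,  3.00939652e-04]), 'contact_force': array([ 0.33304223, -0.41900468, -0.86262713]), 'wrist_torque': array([-0.00478297, -0.00979608,  0.004089  ]), 'grip_force': 0.0, 'opening': 0.08568919208526621}
scene {'mtx': array([[485.70716478,   0.        , 284.77820428],
       [  0.        , 485.70716478, 207.93734513],
       [  0.        ,   0.        ,   1.        ]]), 'R': array([[ 0.81284263,  0.58207676,  0.02176002],
       [ 0.37413424, -0.49309924, -0.78541499],
       [-0.44644196,  0.64655996, -0.61858693]]), 't': array([-0.51185944, -0.16719056,  1.65262731])}
top {'mtx': array([[479.44558523,   0.        , 277.90333142],
       [  0.        , 479.44558523, 220.14704614],
       [  0.        ,   0.        ,   1.        ]]), 'R': array([[ 0.01589153, -0.99983761, -0.00849799],
       [-0.99687959, -0.01518613, -0.07746263],
       [ 0.077321  ,  0.00970247, -0.99695904]]), 't': array([-0.02291241,  0.63413681,  1.34071208])}
```

View pics/s0.png

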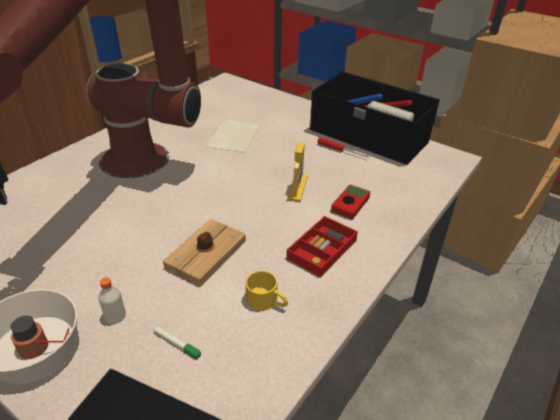

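View pics/t0.png

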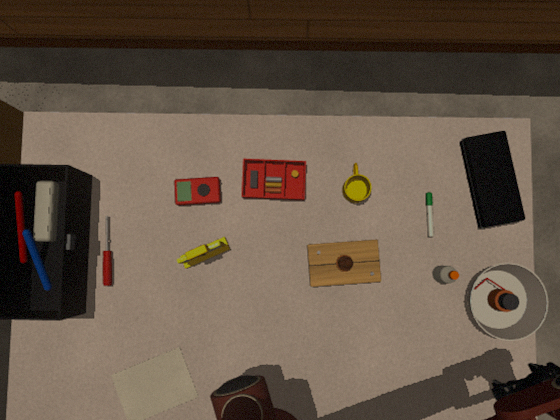

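The pictures show the gauge at about (203,252) in the top view and the board with its stub at (345,262). Next I measure both from depth.

```bash
python3 - <<'E'
from h import *
p=cv2.imread('pics/t0.png'); d=np.load('pics/t0.npy')
def cloud(u0,u1,v0,v1):
    vv,uu=np.mgrid[v0:v1,u0:u1]; z=d[v0:v1,u0:u1]
    return np.array([world('top',u,v,k) for u,v,k in zip(uu.ravel(),vv.ravel(),z.ravel())])
def rect(P):
    (c,s,a)=cv2.minAreaRect((P[:,:2]*1000).astype(np.float32)); b=cv2.boxPoints((c,s,a))
    e=max([b[1]-b[0],b[2]-b[1]],key=np.linalg.norm); return np.array(c).round(1),np.array(s).round(1),np.degrees(np.arctan2(e[1],e[0])).round(1),len(P),P[:,2].min().round(3),P[:,2].max().round(3)
G=cloud(165,245,225,280)
z=G[:,2]
print('table',np.median(z)); print('grip',rect(G[(z>.135)])); print('foot',rect(G[(z>.008)&(z<.02)])); print('all',rect(G[z>.008]))
B=cloud(295,395,230,300); z=B[:,2]
print('board',rect(B[(z>.02)&(z<.04)])); print('stub',rect(B[z>.05])); print('lobes',rect(B[z>.068]))
cv2.imwrite('pics/c1.png',np.hstack([cv2.resize(p[225:280,165:245],None,fx=5,fy=5,interpolation=2),cv2.resize(p[235:290,305:385],None,fx=5,fy=5,interpolation=2)]))
E
```

```text
Traceback (most recent call last):
  File "h.py", line 7, in world
    m=ctrl.camera_model(name); K=np.array(m['mtx'])
ValueError: time passes only in moves, steps and waits
```

```bash
cat > h.py <<'E'
import numpy as np, cv2
from scipy.spatial.transform import Rotation as Ro
from station import ctrl
M={n:ctrl.camera_model(n) for n in('scene','top','wrist')}
def save(name,tag):
    p,d=ctrl.get_image(name); cv2.imwrite(f'pics/{tag}.png',p); np.save(f'pics/{tag}.npy',d); return p,d
def world(name,u,v,z,o=None):
    m=M[name]; K=np.array(m['mtx'])
    c=np.linalg.inv(K)@(np.array([u,v,np.ones_like(u)])*z)
    if name=='wrist':
        T=np.array(m['tool_from_camera']); X=T[:3,:3]@c+T[:3,3:]
        return Ro.from_rotvec(o['tool_rot']).apply(X.T)+o['tool_pos']
    return (np.array(m['R']).T@(c-np.array(m['t'])[:,None])).T
def cloud(name,d,u0,u1,v0,v1,o=None):
    vv,uu=np.mgrid[v0:v1,u0:u1].astype(float); z=d[v0:v1,u0:u1]
    k=z.ravel()>0
    return world(name,uu.ravel()[k],vv.ravel()[k],z.ravel()[k],o)
def rect(P):
    (c,s,a)=cv2.minAreaRect((P[:,:2]*1000).astype(np.float32)); b=cv2.boxPoints((c,s,a))
    e=max([b[1]-b[0],b[2]-b[1]],key=np.linalg.norm); return np.array(c).round(1),np.array(s).round(1),np.degrees(np.arctan2(e[1],e[0])).round(1),len(P),P[:,2].min().round(3),P[:,2].max().round(3)
E
python3 - <<'E'
from h import *
p=cv2.imread('pics/t0.png'); d=np.load('pics/t0.npy')
G=cloud('top',d,165,245,225,280)
z=G[:,2]
print('table',np.median(z)); print('grip',rect(G[(z>.135)])); print('foot',rect(G[(z>.008)&(z<.02)])); print('all',rect(G[z>.008]))
B=cloud('top',d,295,395,230,300); z=B[:,2]
print('board',rect(B[(z>.02)&(z<.04)])); print('stub',rect(B[z>.05])); print('lobes',rect(B[z>.068]))
cv2.imwrite('pics/c1.png',np.hstack([cv2.resize(p[225:280,165:245],None,fx=5,fy=5,interpolation=2),cv2.resize(p[235:290,305:385],None,fx=5,fy=5,interpolation=2)]))
E
```

```text
table -0.0006576363992628601
grip (array([539.3, 197.4]), array([22.2, 56. ]), np.float32(-66.2), 194, np.float64(0.135), np.float64(0.158))
foot (array([548.2, 202.5]), array([167.5, 108.3]), np.float32(89.8), 283, np.float64(0.008), np.float64(0.018))
all (array([548.2, 202.5]), array([167.5, 108.3]), np.float32(89.8), 664, np.float64(0.008), np.float64(0.158))
board (array([ 516., -200.]), array([120.3, 200.7]), np.float32(-85.1), 2854, np.float64(0.02), np.float64(0.04))
stub (array([ 515.3, -199.3]), array([39.2, 37.1]), np.float32(44.0), 166, np.float64(0.051), np.float64(0.077))
lobes (array([ 516.4, -199.7]), array([21.8, 30. ]), np.float32(-89.1), 66, np.float64(0.068), np.float64(0.077))
```

View pics/c1.png

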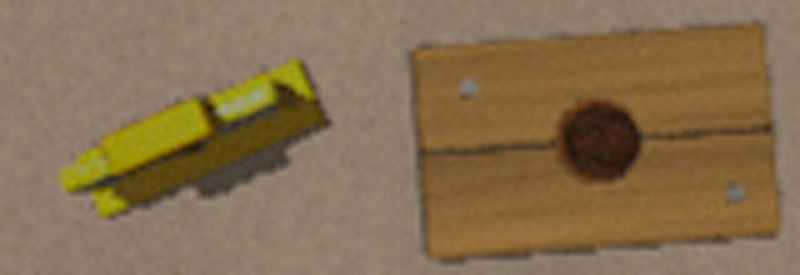

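The grip block is at (0.539, 0.197) with the foot line at 113.8°. The board and stub are at (0.516, -0.200), yaw about 4.9° or 184.9°. I'll work out the move to above the gauge.

```bash
cat >> h.py <<'E'
def tool(yaw,tilt=0.):
    """tool down, tool y along gauge x (yaw deg), gauge tipped +y end down by tilt (rad)"""
    a=np.radians(yaw); gx=np.array([np.cos(a),np.sin(a),0]); gy=np.array([-np.sin(a),np.cos(a),0])
    # gauge frame (gx,gy,z): tool y=gx, z=-gz, x = y×z = gx × -gz = gy
    R=np.column_stack([gy,gx,[0,0,-1]])
    return Ro.from_rotvec(-tilt*gx)*Ro.from_matrix(R)
def go(pos,rot,o=None):
    o=o or ctrl.get_obs(); R0=Ro.from_rotvec(o['tool_rot'])
    s=R0.inv().apply(np.array(pos)-o['tool_pos'])/0.6; r=(R0.inv()*rot).as_rotvec()/(np.pi/2)
    print('row',np.round(np.r_[s,r],4).tolist())
E
python3 - <<'E'
from h import *
go([.539,.197,.26],tool(23.8)); go([.539,.197,.26],tool(23.8)*Ro.from_euler('z',np.pi))
E
```

```text
row [0.9528, -0.9582, 0.0733, -0.0008, -0.0011, -0.9863]
row [0.9528, -0.9582, 0.0733, -0.0011, 0.0009, 1.0137]
```

Call:
{"op": "apply_moves", "data": {
  "rows": [0.953,-0.958,0.073,0,0,-0.986,0.953,-0.958,0.073,0,0,-0.986,0.953,-0.958,0.073,0,0,-0.986,0.953,-0.958,0.073,0,0,-0.986,0.953,-0.958,0.073,0,0,-0.986,0.953,-0.958,0.073,0,0,-0.986,0.953,-0.958,0.073,0,0,-0.986,0.953,-0.958,0.073,0,0,-0.986,0.953,-0.958,0.073,0,0,-0.986,0.953,-0.958,0.073,0,0,-0.986,0.953,-0.958,0.073,0,0,-0.986,0.953,-0.958,0.073,0,0,-0.986,0.953,-0.958,0.073,0,0,-0.986,0.953,-0.958,0.073,0,0,-0.986,0.953,-0.958,0.073,0,0,-0.986,0.953,-0.958,0.073,0,0,-0.986,0.953,-0.958,0.073,0,0,-0.986,0.953,-0.958,0.073,0,0,-0.986,0.953,-0.958,0.073,0,0,-0.986,0.953,-0.958,0.073,0,0,-0.986],
  "grip": 1
}}

```text
t: 2.1
tool_pos: [0.5391, 0.195, 0.2601]
tool_rot: [1.719, 2.63, -0.001]
contact_force: [-0.1, -0.5, 0.2]
opening: 0.085
grip_force: 0.0
```

```bash
python3 - <<'E'
from h import *
o=ctrl.get_obs(); print(o['t'],o['tool_pos'],o['dq'].round(2)); p,d=save('wrist','w1')
W=cloud('wrist',d,0,560,0,420,o); k=(W[:,2]>.135)&(W[:,2]<.16)&(np.hypot(W[:,0]-.54,W[:,1]-.197)<.06)
print(rect(W[k])); go([.539,.197,.192],tool(23.8))
E
```

```text
2.1 [0.53908374 0.19503516 0.26007491] [-0.01 -0.   -0.    0.   -0.    0.  ]
(array([539.4, 198.1]), array([22.1, 55.8]), np.float32(-65.3), 3133, np.float64(0.135), np.float64(0.154))
row [0.0032, 0.0011, 0.1137, -0.0, 0.0002, -0.0016]
```

View pics/w1.png

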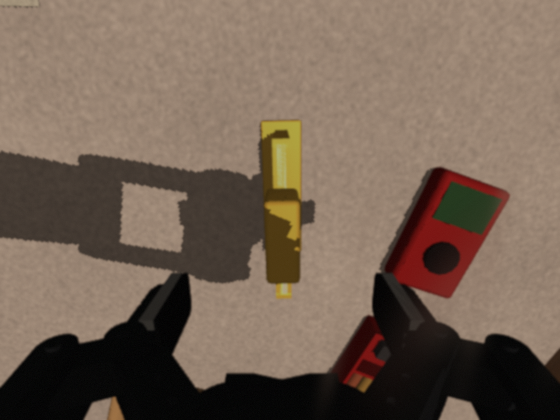

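The wrist view shows the grip block at (283,240), centred between the open fingers and clear of the multimeter. I'm descending and closing.

Call:
{"op": "apply_moves", "data": {
  "rows": [0.005,0.001,0.06,0,0,-0.006,0.005,0.001,0.114,0,0,-0.006,0.005,0.001,0.114,0,0,-0.006]
}}

```text
t: 2.45
tool_pos: [0.5356, 0.1975, 0.1865]
tool_rot: [-1.703, -2.632, 0.011]
contact_force: [-1.0, 0.7, -0.3]
opening: 0.0854
grip_force: 0.0
```

Call:
{"op": "apply_moves", "data": {
  "rows": [0,0,0,0,0,0,0,0,0,0,0,0,0,0,0,0,0,0,0,0,0,0,0,0,0,0,0,0,0,0,0,0,0,0,0,0,0,0,0,0,0,0],
  "grip": 0,
  "grip_force": 70
}}

```text
t: 3.15
tool_pos: [0.5393, 0.1995, 0.1933]
tool_rot: [1.703, 2.638, 0.001]
contact_force: [-1.4, -2.5, 6.0]
opening: 0.0215
grip_force: 69.7
```

```bash
python3 - <<'E'
from h import *
o=ctrl.get_obs(); print(o)
# view pose: dial normal toward scene cam, tilted back
P=np.array([.62,-.22,.42]); C=np.array([1.216,-.853,.902]); v=C-P; yaw=np.degrees(np.arctan2(v[1],v[0])); print(yaw,np.linalg.norm(v))
go([.56,.0,.40],tool(0)); 
go(P,tool(-30)); 
E
```

```text
{'t': 3.15, 'q': array([ 2.25036505e-01,  2.76290150e-02,  1.82937966e+00, -3.84901205e-04,
        1.28305769e+00, -1.99190099e-01]), 'dq': array([-0.00072205, -0.00135125, -0.00215529, -0.00118383, -0.0003594 ,
        0.00127004]), 'effort': array([ 2.57392963e-01, -3.26742232e+01, -3.23598504e+01,  1.74702066e-01,
       -6.47714753e-01,  3.54701275e-03]), 'tool_pos': array([0.53925024, 0.19948275, 0.1933432 ]), 'tool_rot': array([1.70311805e+00, 2.63830234e+00, 1.31178812e-03]), 'contact_force': array([-1.36167109, -2.51492719,  5.96885253]), 'wrist_torque': array([-0.23060853,  0.43532877,  0.04641773]), 'grip_force': 69.74743723869324, 'opening': 0.021481632850636707}
-46.724413111612265 0.9940970777544816
row [-0.3175, -0.1049, -0.3444, 0.001, 0.0002, 0.2701]
row [-0.6928, -0.1647, -0.3775, 0.001, -0.0, 0.6035]
```

Call:
{"op": "apply_moves", "data": {
  "rows": [0,0,-0.08,0,0,0,0,0,-0.16,0,0,0,0,0,-0.24,0,0,0,0,0,-0.3,0,0,0,0,0,-0.36,0,0,0,0,0,-0.38,0,0,0]
}}

```text
t: 3.75
tool_pos: [0.5393, 0.1997, 0.424]
tool_rot: [1.701, 2.636, 0.008]
contact_force: [-0.1, -0.5, -2.1]
opening: 0.0208
grip_force: 70.1
```

```bash
python3 - <<'E'
from h import *
o=ctrl.get_obs(); print(o['t'],o['tool_pos'],o['contact_force'],o['opening'])
go([.74,-.33,.44],tool(-40)) 
E
```

```text
3.75 [0.5393257  0.19967865 0.42403721] [-0.08417788 -0.51819679 -2.11595476] 0.02081069504186852
row [-0.9422, -0.0585, -0.0259, 0.0041, -0.0016, 0.7146]
```

Call:
{"op": "apply_moves", "data": {
  "rows": [-0.06,0,0,0,0,0.05,-0.13,0,0,0,0,0.1,-0.2,0,0,0,0,0.16,-0.27,0,0,0,0,0.22,-0.34,-0.01,0,0,0,0.28,-0.41,-0.02,0,0,0,0.34,-0.48,-0.03,0,0,0,0.4,-0.55,-0.04,0,0,0,0.46,-0.62,-0.04,-0.01,0,0,0.52,-0.69,-0.05,-0.01,0,0,0.58,-0.76,-0.05,-0.02,0,0,0.64,-0.83,-0.06,-0.02,0,0,0.7,-0.89,-0.06,-0.026,0,0,0.715,-0.93,-0.06,-0.026,0,0,0.715,-0.942,-0.06,-0.026,0,0,0.715,-0.942,-0.06,-0.026,0,0,0.715]
}}

```text
t: 5.35
tool_pos: [0.7385, -0.3313, 0.4316]
tool_rot: [-2.845, -1.324, 0.004]
contact_force: [-0.2, 0.3, -3.4]
opening: 0.0213
grip_force: 70.0
```

Call:
{"op": "apply_moves", "data": {
  "rows": [0,0,0,0,0,0,0,0,0,0,0,0,0,0,0,0,0,0,0,0,0,0,0,0,0,0,0,0,0,0,0,0,0,0,0,0,0,0,0,0,0,0,0,0,0,0,0,0,0,0,0,0,0,0,0,0,0,0,0,0]
}}

```text
t: 6.35
tool_pos: [0.7385, -0.3306, 0.4353]
tool_rot: [-2.848, -1.327, 0.0]
contact_force: [-0.0, 0.2, -2.9]
opening: 0.0209
grip_force: 70.0
```

```bash
python3 - <<'E'
from h import *
o=ctrl.get_obs(); print(o['t'],o['tool_pos'],o['tool_rot'],o['contact_force'],o['opening'])
p,d=save('scene','s1'); R0=Ro.from_rotvec(o['tool_rot'])
q=M['scene']
def pr(X): c=q['R']@X+q['t']; c=q['mtx']@c; return c[:2]/c[2]
# gauge point (gx,gy,gz)-> tool: x=gy,y=gx,z=.1933-gz
G=lambda g: R0.apply([g[1],g[0],.1933-g[2]])+o['tool_pos']
for n,g in dict(piv=(0,0,.107),zero=(0,0,.022),p15=(0,.085*np.sin(.25),.107-.085*np.cos(.25)),m25=(0,-.085*np.sin(.25),.107-.085*np.cos(.25)),foot=(.02,0,0)).items(): print(n,pr(G(g)))
u,v=pr(G((0,0,.08))).astype(int); cv2.imwrite('pics/s1c.png',cv2.resize(p[v-50:v+50,u-60:u+60],None,fx=6,fy=6,interpolation=cv2.INTER_CUBIC)); print(u-60,v-50)
E
```

```text
6.35 [ 0.73851753 -0.33056199  0.43525342] [-2.84771138e+00 -1.32650680e+00  3.99636486e-05] [-0.01266592  0.17247427 -2.91023634] 0.0209486985044709
piv [232.37617782 206.86958832]
zero [234.3391543  241.20612368]
p15 [244.9425252  238.57518699]
m25 [223.52123428 241.83243864]
foot [236.55864991 256.35695946]
173 168
```

View pics/s1c.png

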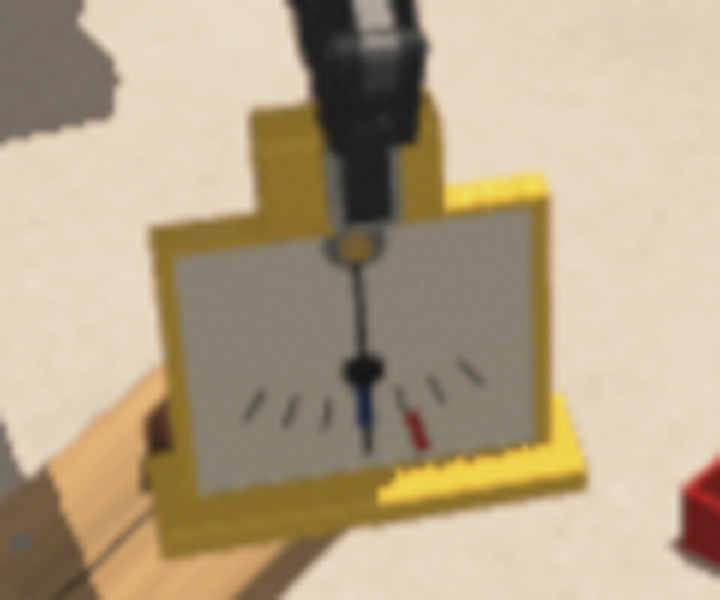

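The dial shows the pivot at crop (356,245), the pointer and blue zero line at (366,430), and the red mark at (417,430). The red mark is on the gauge's +y side. I'll compute its angle by intersecting rays with the dial plane.

```bash
python3 - <<'E'
from h import *
o=ctrl.get_obs(); R0=Ro.from_rotvec(o['tool_rot']); q=M['scene']
C=-q['R'].T@q['t']; n=R0.apply([0,1,0])
def g(u,v,x=.0045):
    r=q['R'].T@(np.linalg.inv(q['mtx'])@[u,v,1]); P0=o['tool_pos']+n*x
    X=C+r*((P0-C)@n)/(r@n); t=R0.inv().apply(X-o['tool_pos']); return np.array([t[0],.1933-t[2]])
p=cv2.imread('pics/s1.png').astype(int); b=p[225:250,225:255]
m=(b[...,2]>b[...,1]+35)&(b[...,2]>b[...,0]+35)&(abs(b[...,1]-b[...,0])<30)
w=np.where(m,b[...,2]-(b[...,1]+b[...,0])/2,0); vv,uu=np.mgrid[225:250,225:255]; u,v=(uu*w).sum()/w.sum(),(vv*w).sum()/w.sum()
print(u,v,m.sum())
cr=lambda a,b:(a/6-.42+173,b/6-.42+168)
for s,(a,c) in dict(piv=cr(356,245),tip=cr(368,452),blue=cr(364,405),red=(u,v),redtip=cr(424,450),redtop=cr(410,413)).items():
    y,z=g(a,c); print(s,(y*1e3).round(1),(z*1e3).round(1),'ang',np.arctan2(y,.107-z).round(3))
# board direction from lobe heights
d=np.load('pics/t0.npy'); B=cloud('top',d,325,365,242,282); k=B[:,2]>.06; B=B[k]; e=B[:,:2]-[.516,-.2]
by=np.array([-np.sin(np.radians(4.9)),np.cos(np.radians(4.9))]); s=e@by; t=abs(e@[by[1],-by[0]])<.006
for a in np.arange(-18,19,4): 
    k=t&(abs(s*1e3-a)<2); print(a,B[k,2].mean().round(4) if k.any() else None)
E
```

```text
242.0808823529412 239.45320855614975 13
piv -1.6 107.1 ang -1.65
tip -1.6 21.8 ang -0.019
blue -2.0 42.2 ang -0.031
red 14.6 27.6 ang 0.182
redtip 16.6 19.0 ang 0.187
redtop 12.6 35.9 ang 0.175
-18 0.0625
-14 0.0706
-10 0.0737
-6 0.0734
-2 0.0724
2 0.0697
6 0.0706
10 0.0704
14 0.0713
18 0.0636
```

The mark is at about 0.203 rad relative to the pivot, the board yaw is about +4.9° (higher lobe on −y), and the gauge sits 1.7 mm off along the tool's −x. I'm moving above the stub.

```bash
cat >> h.py <<'E'
def foot(mid,tilt,yaw=4.9):
    R=tool(yaw,tilt); return np.array(mid)-R.apply([-.0017,0,.1933]),R
E
python3 - <<'E'
from h import *
go(*foot([.516,-.2,.105],0)); print(foot([.516,-.2,.075],0)[0])
E
```

```text
row [-0.0701, -0.4259, 0.2283, -0.0, -0.0, -0.4994]
[ 0.51585479 -0.19830621  0.2683    ]
```

Call:
{"op": "apply_moves", "data": {
  "rows": [-0.005,-0.03,0.02,0,0,-0.04,-0.01,-0.08,0.05,0,0,-0.1,-0.02,-0.13,0.07,0,0,-0.16,-0.03,-0.18,0.1,0,0,-0.22,-0.04,-0.23,0.12,0,0,-0.28,-0.05,-0.28,0.15,0,0,-0.34,-0.06,-0.33,0.18,0,0,-0.4,-0.07,-0.38,0.2,0,0,-0.46,-0.07,-0.41,0.22,0,0,-0.49,-0.07,-0.426,0.228,0,0,-0.5,-0.07,-0.426,0.228,0,0,-0.5,-0.07,-0.426,0.228,0,0,-0.5,-0.07,-0.426,0.228,0,0,-0.5,-0.07,-0.426,0.228,0,0,-0.5,-0.07,-0.426,0.228,0,0,-0.5,-0.07,-0.426,0.228,0,0,-0.5]
}}

```text
t: 8.0
tool_pos: [0.5161, -0.1984, 0.2986]
tool_rot: [2.123, 2.315, 0.0]
contact_force: [-0.1, -0.4, -2.9]
opening: 0.0211
grip_force: 70.4
```

```bash
python3 - <<'E'
from h import *
o=ctrl.get_obs(); print(o['t'],o['tool_pos'],o['tool_rot'],o['contact_force'])
go(*foot([.516,-.2,.075],0))
E
```

```text
8.0 [ 0.51609728 -0.19843128  0.29862752] [2.12345170e+00 2.31511768e+00 1.02933855e-04] [-0.07997908 -0.43273073 -2.92306897]
row [0.0002, -0.0004, 0.0505, 0.0001, 0.0, 0.0005]
```

Call:
{"op": "apply_moves", "data": {
  "rows": [0,0,0.01,0,0,0,0,0,0.02,0,0,0,0,0,0.03,0,0,0,0,0,0.038,0,0,0,0,0,0.044,0,0,0,0,0,0.046,0,0,0,0,0,0.046,0,0,0,0,0,0.046,0,0,0,0,0,0.046,0,0,0]
}}

```text
t: 8.9
tool_pos: [0.516, -0.1983, 0.2713]
tool_rot: [2.123, 2.315, 0.0]
contact_force: [0.7, -0.5, -3.2]
opening: 0.0212
grip_force: 70.4
```

Call:
{"op": "apply_moves", "data": {
  "rows": [0,0,0.0015,0,0,0,0,0,0.003,0,0,0,0,0,0.003,0,0,0,0,0,0.003,0,0,0]
}}

```text
t: 9.3
tool_pos: [0.5158, -0.1982, 0.269]
tool_rot: [-2.123, -2.315, 0.0]
contact_force: [0.4, 0.3, -2.5]
opening: 0.0209
grip_force: 70.4
```

Call:
{"op": "apply_moves", "data": {
  "rows": [0,0,0.001,0,0,0,0,0,0.0017,0,0,0,0,0,0.0017,0,0,0,0,0,0.0017,0,0,0]
}}

```text
t: 9.7
tool_pos: [0.5159, -0.1982, 0.2682]
tool_rot: [2.123, 2.315, 0.0]
contact_force: [0.2, -0.4, -1.9]
opening: 0.0211
grip_force: 70.5
```

Call:
{"op": "apply_moves", "data": {
  "rows": [0,0,0.0015,0,0,0,0,0,0.0015,0,0,0,0,0,0.0015,0,0,0,0,0,0.0015,0,0,0]
}}

```text
t: 10.1
tool_pos: [0.516, -0.1983, 0.268]
tool_rot: [2.123, 2.315, 0.0]
contact_force: [-2.4, 1.4, 3.4]
opening: 0.0213
grip_force: 71.2
```

Contact is about 6 N. I'll hold so step 2 registers with the pointer settled, then check the view.

Call:
{"op": "apply_moves", "data": {
  "rows": [0,0,0,0,0,0,0,0,0,0,0,0,0,0,0,0,0,0,0,0,0,0,0,0,0,0,0,0,0,0,0,0,0,0,0,0,0,0,0,0,0,0,0,0,0,0,0,0,0,0,0,0,0,0,0,0,0,0,0,0]
}}

```text
t: 11.1
tool_pos: [0.516, -0.1983, 0.268]
tool_rot: [2.123, 2.315, 0.0]
contact_force: [-2.1, 1.4, 5.9]
opening: 0.0209
grip_force: 71.4
```

```bash
python3 - <<'E'
from h import *
o=ctrl.get_obs(); print(o['t'],o['tool_pos'],o['tool_rot'],o['contact_force'])
p,d=save('scene','s2'); X=np.array([.516,-.2,.14]); q=M['scene']; c=q['mtx']@(q['R']@X+q['t']); u,v=(c[:2]/c[2]).astype(int); print(u-50,v-50)
cv2.imwrite('pics/s2c.png',cv2.resize(p[v-50:v+40,u-50:u+50],None,fx=6,fy=6,interpolation=cv2.INTER_CUBIC))
for f,t in (([.516,-.2,.083],0),([.516,-.2,.0793],.203),([.516,-.2,.0743],.203)): go(*foot(f,t))
E
```

```text
11.1 [ 0.51601082 -0.19833608  0.26800693] [2.12276569e+00 2.31480896e+00 2.08531552e-04] [-2.13071772  1.39637746  5.93130494]
151 163
row [0.0, -0.0003, -0.0139, 0.0004, 0.0003, 0.0007]
row [0.0649, -0.0002, -0.0005, 0.0004, -0.1289, 0.0006]
row [0.0649, -0.0002, 0.0078, 0.0004, -0.1289, 0.0006]
```

View pics/s2c.png

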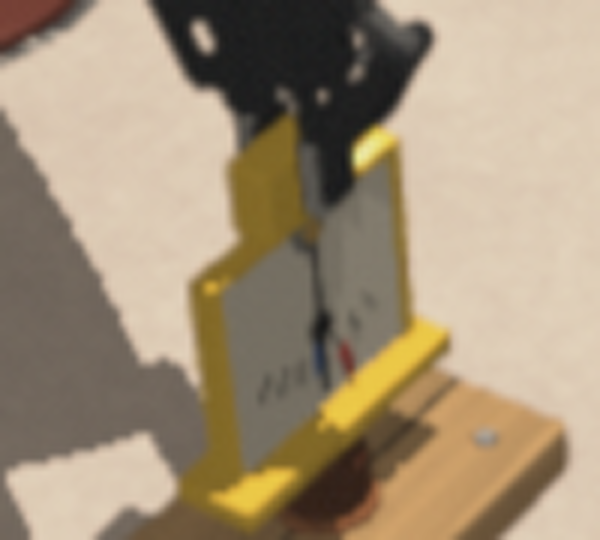

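The gauge stands on the stub with its pointer on the blue line at crop (320,360) and the red mark at (346,355). Now I rock it +y end down by 0.203 rad, with slight relief on the contact.

Call:
{"op": "apply_moves", "data": {
  "rows": [0,0,-0.006,0,0,0,0.0054,0,-0.006,0,-0.0107,0,0.0108,0,-0.0058,0,-0.0215,0,0.0162,0,-0.0055,0,-0.0322,0,0.0216,0,-0.005,0,-0.043,0,0.027,0,-0.0045,0,-0.0537,0,0.0325,0,-0.004,0,-0.0645,0,0.0379,0,-0.003,0,-0.0752,0,0.0433,0,-0.002,0,-0.086,0,0.0487,0,-0.001,0,-0.0967,0,0.0541,0,0,0,-0.1074,0,0.0595,0,0.0015,0,-0.1182,0,0.0649,0,0.0028,0,-0.1289,0,0.0649,0,0.0028,0,-0.1289,0,0.0649,0,0.0028,0,-0.1289,0,0.0649,0,0.0028,0,-0.1289,0]
}}

```text
t: 12.75
tool_pos: [0.5125, -0.1596, 0.2656]
tool_rot: [2.018, 2.2, -0.205]
contact_force: [-0.7, 0.6, -2.3]
opening: 0.0211
grip_force: 70.3
```

```bash
python3 - <<'E'
from h import *
o=ctrl.get_obs(); print(o['t'],o['tool_pos'],o['contact_force'])
R=Ro.from_rotvec(o['tool_rot']); m=R.apply([-.0017,0,.1933])+o['tool_pos']; print('foot',m,'tilt',np.arccos(-R.apply([0,0,1])[2]))
go(*foot([.516,-.2,.0743],.203))
E
```

```text
12.75 [ 0.51253481 -0.15956407  0.26563077] [-0.66062792  0.60598191 -2.31423806]
foot [ 0.51607318 -0.19997265  0.07662704] tilt 0.20261455941140158
row [0.0009, -0.0, 0.0038, 0.0002, -0.0002, 0.0005]
```

Foot is about 2 mm above contact; lower gently straight down (tool x 0.0008, z 0.0038).

Call:
{"op": "apply_moves", "data": {
  "rows": [0.0003,0,0.0013,0,0,0,0.0005,0,0.0025,0,0,0,0.0005,0,0.0025,0,0,0,0.0005,0,0.0025,0,0,0]
}}

```text
t: 13.15
tool_pos: [0.5124, -0.1595, 0.2639]
tool_rot: [2.018, 2.2, -0.205]
contact_force: [-0.0, 0.4, -2.9]
opening: 0.0209
grip_force: 70.3
```

Call:
{"op": "apply_moves", "data": {
  "rows": [0.0002,0,0.001,0,0,0,0.0003,0,0.0015,0,0,0,0.0003,0,0.0015,0,0,0,0.0003,0,0.0015,0,0,0,0.0003,0,0.0015,0,0,0]
}}

```text
t: 13.65
tool_pos: [0.5125, -0.1594, 0.2631]
tool_rot: [2.018, 2.2, -0.205]
contact_force: [0.8, -0.3, -3.6]
opening: 0.0209
grip_force: 70.3
```

Call:
{"op": "apply_moves", "data": {
  "rows": [0.0002,0,0.001,0,0,0,0.0003,0,0.0015,0,0,0,0.0003,0,0.0015,0,0,0,0.0003,0,0.0015,0,0,0,0.0003,0,0.0015,0,0,0]
}}

```text
t: 14.15
tool_pos: [0.5126, -0.1595, 0.2628]
tool_rot: [2.017, 2.2, -0.205]
contact_force: [-1.9, 1.8, 3.8]
opening: 0.0209
grip_force: 71.1
```

Contact is about 6–7 N. I'll let the pointer settle and look.

Call:
{"op": "apply_moves", "data": {
  "rows": [0,0,0,0,0,0,0,0,0,0,0,0,0,0,0,0,0,0,0,0,0,0,0,0,0,0,0,0,0,0,0,0,0,0,0,0,0,0,0,0,0,0,0,0,0,0,0,0,0,0,0,0,0,0,0,0,0,0,0,0,0,0,0,0,0,0,0,0,0,0,0,0,0,0,0,0,0,0,0,0,0,0,0,0,0,0,0,0,0,0]
}}

```text
t: 15.65
tool_pos: [0.5126, -0.1595, 0.2628]
tool_rot: [2.017, 2.2, -0.205]
contact_force: [-2.2, 2.3, 3.7]
opening: 0.0208
grip_force: 71.4
```

```bash
python3 - <<'E'
from h import *
o=ctrl.get_obs(); print(o['t'],o['tool_pos'],o['contact_force'])
R=Ro.from_rotvec(o['tool_rot']); m=R.apply([-.0017,0,.1933])+o['tool_pos']; print('foot',m,'tilt',np.arccos(-R.apply([0,0,1])[2]))
p,d=save('scene','s3'); u,v=151,163
cv2.imwrite('pics/s3c.png',cv2.resize(p[v+5:v+80,u+5:u+95],None,fx=8,fy=8,interpolation=cv2.INTER_CUBIC))
E
```

```text
15.65 [ 0.51263055 -0.1594998   0.26275741] [-2.2289025   2.31234316  3.66155221]
foot [ 0.51624484 -0.19995482  0.07376506] tilt 0.20289480094444493
```

View pics/s3c.png

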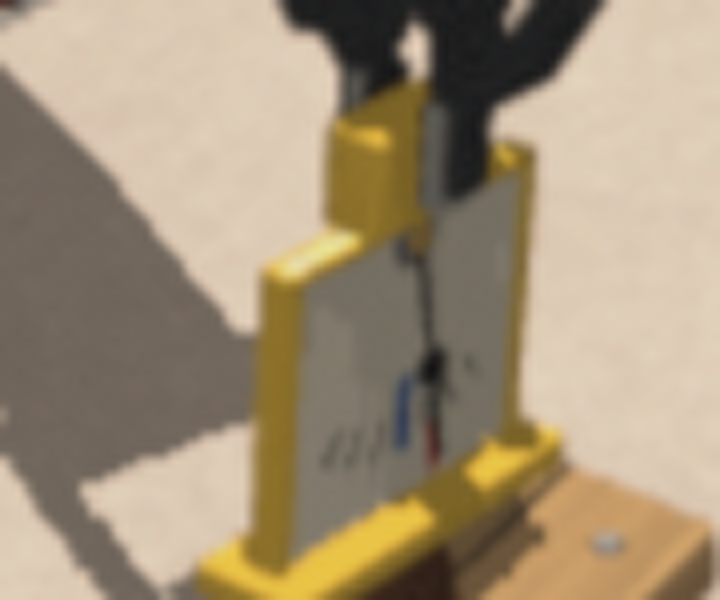

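The pointer at crop (432,370–450) lies over the red mark at (433,440), well off the blue line at (402,415). The contact is steady, so I'm handing in.

```bash
python3 -c "
from station import ctrl
print(ctrl.finish_job())"
```

```text
the job is handed in; nothing more can be done
None
```

I handed the job in at about 15.7 s: the gauge is gripped and still, tilted about 0.203 rad on the stub with roughly 6–7 N of contact, its pointer on the red mark in the last picture; the station returned no verdict.

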